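# Clear the last setting rings and peel the empty formed tray off the stack

## Robot

A 7-joint arm with a two-finger parallel gripper is mounted at the origin on a cart in front of the work surface, level with it; the furniture and walls round the work are solid. World frame = base frame: x ahead of the robot, y to its left, z up, the work surface at z = 0. Lengths are in mm, angles in rad, forces in N, time in s.
With the tool pointing down it reaches from about 400 to 900 mm from the base axis. Payload 5.5 kg.
Tool frame: the origin (TCP) lies at the very end of the fingers, on their centre line; the grasp point (between the pads) lies 19 mm behind it; z points along the fingers, y is the direction in which the jaws open and shut (so a half turn about z gives the same grasp; the last joint's range is limited). The gripper opens to 92 mm and grips with 3 to 60 N. Pads are 19 mm wide; open, the fingers measure 130 mm over their backs; the gripper's body (75 mm by 190 mm) begins 47 mm behind the grasp point.
Start: joints at [-1.058, 0.501, -0.427, 1.55, 0.221, 1.138, -0.21], TCP at [160.648, 629.835, 226.729] pointing down, gripper open.
Joint ranges: [-2.88, 2.88], [-0.31, 2.03], [-1.54, 1.56], [0.2, 2.42], [-1.41, 4.55], [0.19, 2.02], [-2.57, 2.57]. Speed limits (rad/s): [2.57, 2.57, 3.14, 3.14, 3.14, 3.14, 3.14].

## Interface

Orientations are given as a 3x3 rotation matrix whose columns are the frame's x, y, z axes.
In Python, from plant import sensors, optics, job gives the robot as it stands.
- The arm moves only by the tool servo_tool, never from a script. Its argument "moves" is a list of rows, each an object with "translation": the shift along the tool's x, y, z in m, a list of three; "spin": the turn about the tool's z in degrees. In form: [{"translation": [dx, dy, dz], "spin": spin}, ...]. A call has exactly 8 rows; each row shifts and turns the commanded pose from where the row before left it, along the tool's axes as they then stand; what a row does not reach is not made up. A row lasts 1/10 s, in which the tool goes at most 50 mm and 8.59 degrees, less where a joint would pass 70% of its speed; a pose out of reach is approached as far as the arm can. A call with a gripper value outside its range is refused whole. "jaw" is the gripper's target within -1 to 1 (shut at 1, half-way at 0, fully open at -1), set as the call begins (left out, the last holds). The fingers move at their own pace and stop on an object; "grip_force" is the grip in N (left out, the last holds). Time passes only in rows, so rows that do not move let the fingers close, or fill a call up. It gives the time, the measured TCP pose, the force and the opening at its end, in the units of the state.
- sensors.observe(): the state, without advancing time (a new reading comes with each control period).
- optics.camera(name): name is "side" or "top"; returns (picture, depth): 384x512x3 uint8, red, green, blue; 384x512 float32, mm along the optical axis (not along the pixel's ray), 0 where there is no reading.
- optics.camera_model(name): a dict with "camera_matrix" (3x3 intrinsics, pixels), "cam_to_world" (4x4, takes a point from camera to world coordinates). Camera axes: x right, y down, z forward; pixel columns grow to the right and rows downward; lengths in mm; the calibration is good to about 2 mm. A picture is of the moment at which its call begins. camera_model takes no time and is no camera call.
- job.sign_off(): hands the job in, once; it reports no verdict.
The state is a dict: "time": time; "joint_positions": joint angles; "joint_velocities": joint speeds; "joint_efforts": joint torques, N m; "position": TCP position; "ee_rot": TCP orientation; "contact_force": force on the tool from outside, world axes, zero at the start; "wrist_torque": the same for the moment, N m; "finger_gap": opening from 0.0 (shut) to 1.0 (fully open).
Only numpy, scipy, OpenCV 4.12 (cv2) and the standard library are available. Lean on these libraries where they do the work, as an engineer would, in place of code of your own. Each camera call takes 0.05 s, during which the arm holds its last target. There are 200 camera calls.

## Task

Set the two tagged setting rings from the top formed tray down in the sorting nests, the green-tagged one in the green-marked pass nest and the red-tagged one in the red-marked reject nest, each flat on the bottom and not dropped. The emptied tray clings to the loaded trays below: take it by its upturned corner tab and peel it off by first raising that corner about 3 cm while the opposite corner still rests in the stack, so that the trays below stay where they are. Finish still holding the tray, out for me to take, level and still, at least 15 cm above the desk and wholly to one side of the stack, and leave the mug, the tape roll and the screwdriver as they are.

Things in the scene. Friction and masses are not known exactly. Their poses are not given: they have to be found in the camera images.
- green_ring_centre (a point): centre of the green-tagged setting ring: knurled grey steel, 54 mm outside, 18 mm high, 0.24 kg, round green tag 33 mm wide over its bore. Lies flat in one of the top tray's two middle pockets (tray x = 0, y = +-30 mm; which one varies). Grip along the tray's x: beside it in x the pockets are empty, free to 4 mm above its foot; in y the other ring or a wall is 3 to 6 mm off
- red_ring_centre (a point): centre of the red-tagged setting ring, otherwise like the green one, in the other middle pocket
- pass_nest_floor (a point): middle of the floor of the pass nest: fixed dark steel block 84 x 84 mm, 18 mm high, on the desk, with a round recess 60 mm wide and 10 mm deep; this point on its floor is 8 mm above the desk. The mouth is edged by a green ring mark. A seated ring's centre is 9 mm above this point and it stands 8 mm proud of the block
- reject_nest_floor (a point): the same for the reject nest, whose mouth is edged by a red ring mark; the two blocks may change places
- top_tray: top tray, off-white formed plastic, about 0.15 kg; origin centre of underside, x along its length, z up. Floor 2 mm, 34 mm to the rim top, 205 x 143 mm over the rim. Nested 8 mm deep, 0.6 mm play. Four snaps (x +-54, y +-60 mm) cling to its foot: each has 1 mm play, takes 2 to 3 N, lets go within 5 mm of lift. A level pull by the tab drags the lower trays up; pivoted about the far corner it takes 5 N
- tray_tab (a point): centre of the top tray's upturned lifting tab: upright plate 28 mm wide, 8 mm thick, 20 mm high, across the tray's -x, +y corner; grip across its thickness, along tray direction (-1, +1, 0). At (-88, +57, 44) mm in the tray's frame, 10 mm below the tab's top edge, 10 mm above the rim. Keep fingertips above the rim: the next tray has the same tab straight below
- far_corner (a point): the corner of the top tray's underside opposite the tab, about which it pivots when peeled: (+81, -50, 0) mm in the tray's frame
- lower_trays: the two loaded trays under the top tray, nested at 26 mm pitch and moving as one thing of about 1.6 kg that only stands on the desk; origin at the centre of the underside on the desk, axes as the top tray's at the start
- stack_top (a point): the point of the lower trays where the middle of the top tray's underside rests at the start: 52 mm above the lower trays' origin
- mug: dark mug, 82 mm wide, 107 mm high, with a handle; origin at the centre of its foot; a bystander at the back right
- tape_roll: roll of tape lying flat, 104 mm wide, 24 mm high; origin at the centre of its underside; a bystander behind the stack
- screwdriver: screwdriver with a red handle lying on the desk, 143 mm long, 11 mm thick; a bystander behind the nests

How it is judged (in metres and radians):
On the way, in this order (a step that is already met when the one before it is completed fails the run):
1. both rings lie flat in their own nests, let go (horizontal distance between green_ring_centre and pass_nest_floor below 0.007 m and z of green_ring_centre in the frame of pass_nest_floor below 0.012 m and horizontal distance between red_ring_centre and reject_nest_floor below 0.007 m and z of red_ring_centre in the frame of reject_nest_floor below 0.012 m and contact force between the fingers and green_ring below 0.1 N and contact force between the fingers and red_ring below 0.1 N), for 0.2 s.
2. the tab corner of the top tray is raised 20 mm or more while the opposite corner is still within 8 mm of its seat (z of tray_tab in the frame of stack_top above 0.064 m and z of far_corner in the frame of stack_top below 0.008 m and x of far_corner in the frame of stack_top above 0.06 m), for 0.05 s.
At the end, for the whole second after the job is handed in: Each ring flat in its own nest (within 7 mm of its middle, under 3 mm high); top tray held by the fingers alone, still, level within 15 deg, underside 12 cm or more over the desk and its middle 14 cm or more sideways of the stack; lower trays flat, within 2 cm of their place (horizontal distance between green_ring_centre and pass_nest_floor below 0.007 m and z of green_ring_centre in the frame of pass_nest_floor below 0.012 m and horizontal distance between red_ring_centre and reject_nest_floor below 0.007 m and z of red_ring_centre in the frame of reject_nest_floor below 0.012 m and height (world z) of top_tray above 0.12 m and height (world z) of far_corner above 0.1 m and angle between top_tray's own z axis and vertical below 0.26 rad and horizontal distance between top_tray and lower_trays above 0.14 m and contact force between the fingers and top_tray above 1 N and contact force between top_tray and lower_trays below 0.05 N and linear speed of top_tray below 0.03 m/s and angle between lower_trays's own z axis and vertical below 0.05 rad and distance of lower_trays from where it was at the start of the episode below 0.02 m); the arm keeps its last pose, push and grip.
It fails at once if a ring is dropped: it falls free faster than 0.5 m/s ((contact force between green_ring and anything else below 0.01 N and linear speed of green_ring above 0.5 m/s) or (contact force between red_ring and anything else below 0.01 N and linear speed of red_ring above 0.5 m/s)).
It fails at once if the loaded lower trays are pulled up, tipped or dragged by more than 2 cm (distance of lower_trays from where it was at the start of the episode above 0.02 m or angle between lower_trays's own z axis and vertical above 0.09 rad).
It fails at once if the mug, tape roll or screwdriver is shifted by more than 2 cm or the mug tipped (distance of any of mug, tape_roll, screwdriver from where it was at the start of the episode above 0.02 m or angle between mug's own z axis and vertical above 0.2 rad).
It also fails if it takes over 72 s, if anything falls off the work surface, if the arm or the gripper's body presses on something with over 40 N, if the wrist force passes 120 N, or if a joint passes its speed limit or range.

## Working session

There is one attempt and no reset: what is moved stays moved. The work goes in short steps, Python scripts to look and compute and a tool call to move; the robot and the scene stay as the last step left them, time stands still between calls to the robot, and variables do not carry over. Pictures are saved under pics/ and viewed, about 8 in all and at most 12, crops included, and the job is handed in when it is done.

Besides the shell and the picture viewer there is one more tool, called by a JSON object that holds its "op" and its "data", one argument or row to a line. servo_tool: Moves the arm, as the interface text tells. Its arguments: {"type":"object","properties":{"moves":{"type":"array","items":{"type":"object","properties":{"translation":{"type":"array","items":{"type":"number"}},"spin":{"type":"number"}}}},"jaw":{"type":"number"},"grip_force":{"type":"number"}},"required":["moves"]}

```bash
mkdir -p pics
python3 - <<'E'
from plant import sensors, optics
import cv2,numpy as np
s=sensors.observe();print(s['time'],s['position'],s['ee_rot'],s['finger_gap'])
for n in('top','side'):
    p,d=optics.camera(n);m=optics.camera_model(n);print(n,m)
    np.savez(f'pics/{n}0.npz',p=p,d=d,K=m['camera_matrix'],T=m['cam_to_world'])
    cv2.imwrite(f'pics/{n}0.png',p[...,::-1])
E
```

```text
0.0 [160.55156347 629.17681203 225.69736862] [[-9.68982827e-01  2.47127492e-01 -5.32135972e-04]
 [ 2.47128055e-01  9.68981161e-01 -1.79809240e-03]
 [ 7.12716665e-05 -1.87382638e-03 -9.99998242e-01]] 0.9987423887952936
top {'camera_matrix': array([[495.86303909,   0.        , 260.66800724],
       [  0.        , 495.86303909, 195.51569808],
       [  0.        ,   0.        ,   1.        ]]), 'cam_to_world': array([[ 7.16231183e-03, -9.92869878e-01,  1.18987845e-01,
         4.85213003e+02],
       [-9.99947000e-01, -7.99128760e-03, -6.49122194e-03,
         1.59288109e+02],
       [ 7.39580482e-03, -1.18935046e-01, -9.92874492e-01,
         1.18866875e+03],
       [ 0.00000000e+00,  0.00000000e+00,  0.00000000e+00,
         1.00000000e+00]])}
side {'camera_matrix': array([[349.45458063,   0.        , 251.2093912 ],
       [  0.        , 349.45458063, 185.28534324],
       [  0.        ,   0.        ,   1.        ]]), 'cam_to_world': array([[-9.99666261e-01,  1.55301923e-02, -2.06441431e-02,
         6.29019836e+02],
       [ 2.56450599e-02,  5.00247921e-01, -8.65502368e-01,
         9.59410571e+02],
       [-3.11422855e-03, -8.65742936e-01, -5.00479241e-01,
         5.85026270e+02],
       [ 0.00000000e+00,  0.00000000e+00,  0.00000000e+00,
         1.00000000e+00]])}
```

View pics/top0.png

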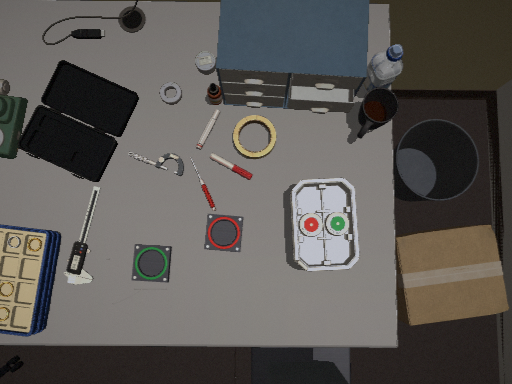

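View pics/side0.png

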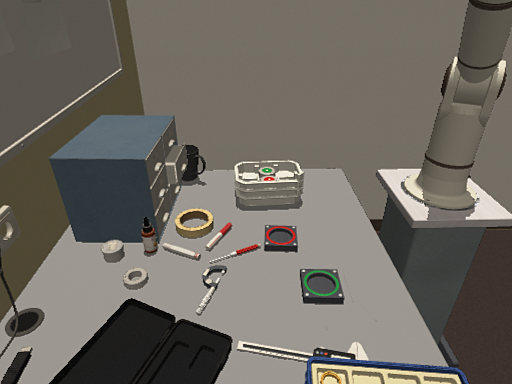

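```bash
cat > h.py <<'E'
import numpy as np,cv2
def load(n):
    z=np.load(f'pics/{n}.npz');return z['p'],z['d'],z['K'],z['T']
def atz(u,v,z,K,T):  # pixel ray meets the plane of height z
    r=T[:3,:3]@np.linalg.inv(K)@[u,v,1];o=T[:3,3];return o+r*(z-o[2])/r[2]
def cloud(d,K,T):
    v,u=np.indices(d.shape);P=np.stack([(u-K[0,2])/K[0,0]*d,(v-K[1,2])/K[1,1]*d,d],-1)
    return P@T[:3,:3].T+T[:3,3]
def proj(P,K,T):
    c=T[:3,:3].T@(np.asarray(P)-T[:3,3]);return (K@c/c[2])[:2]
E
python3 - <<'E'
from h import *
p,d,K,T=load('top0');C=cloud(d,K,T)
hsv=cv2.cvtColor(p,cv2.COLOR_RGB2HSV);H,S,V=[hsv[...,i].astype(int) for i in range(3)]
for nm,m in(('red',((H<8)|(H>172))&(S>150)&(V>80)),('green',(H>45)&(H<85)&(S>120)&(V>60))):
    n,l,st,c=cv2.connectedComponentsWithStats(m.astype(np.uint8))
    for i in range(1,n):
        if st[i,4]>30:
            x,y,w,h,a=st[i];q=C[l==i];print(nm,st[i],c[i],'bbox mid',x+(w-1)/2,y+(h-1)/2,'P',np.median(q,0).round(1),'z18',atz(x+(w-1)/2,y+(h-1)/2,18,K,T).round(1),'z72',atz(x+(w-1)/2,y+(h-1)/2,72,K,T).round(1))
# tray rim
R=C[170:285,280:370].reshape(-1,3);top=R[(R[:,2]>82)&(R[:,2]<115)]
print(len(top),np.histogram(R[:,2],bins=np.arange(-5,120,5)))
r=top[(top[:,2]<92)];print('rim rect',cv2.minAreaRect(r[:,:2].astype(np.float32)))
t=top[top[:,2]>93];print('tab',len(t),t.mean(0) if len(t) else 0,t.min(0),t.max(0))
cv2.imwrite('pics/crop1.png',cv2.resize(p[170:285,280:370,::-1],None,fx=5,fy=5,interpolation=cv2.INTER_CUBIC))
E
```

```text
red [232 165  20  15 113] [241.69911504 171.87610619] bbox mid 241.5 172.0 P [682.4 196.9  14.2] z18 [681.8 197.9  18. ] z72 [672.7 196.1  72. ]
red [202 184  12  24  86] [207.56976744 195.1744186 ] bbox mid 207.5 195.5 P [626.6 278.9  10. ] z18 [624.5 278.   18. ] z72 [618.1 272.5  72. ]
red [208 217  32  32 225] [223.60888889 232.45333333] bbox mid 223.5 232.5 P [536.3 238.1  18.1] z18 [537.1 238.6  18. ] z72 [534.7 234.9  72. ]
red [305 218  13  14 132] [310.87878788 224.17424242] bbox mid 311.0 224.5 P [555.2  38.1  72.4] z18 [557.5  32.2  18. ] z72 [554.2  38.1  72. ]
green [331 217  14  14 130] [337.4        223.19230769] bbox mid 337.5 223.5 P [557.9 -20.8  72.2] z18 [560.3 -30.5  18. ] z72 [556.9 -21.8  72. ]
green [135 247  32  33 222] [150.9009009  262.67567568] bbox mid 150.5 263.0 P [467.  405.2  18.2] z18 [464.7 407.8  18. ] z72 [465.6 396.4  72. ]
1255 (array([2399, 1988,   50,    0,    0,    0,    7,   41,   14,    2,  119,
       1843,  792,  241,  313,  769,  282,  579,  710,   18,    0,   21,
         27,    1]), array([ -5,   0,   5,  10,  15,  20,  25,  30,  35,  40,  45,  50,  55,
        60,  65,  70,  75,  80,  85,  90,  95, 100, 105, 110, 115]))
rim rect ((555.8748779296875, 8.676528930664062), (204.7535400390625, 143.3391876220703), 3.0500688552856445)
tab 50 [467.80709972  59.3642451  105.1181716 ] [455.60624086 -49.10597907  93.98755494] [625.91183758  72.45450439 111.5684743 ]
```

View pics/crop1.png

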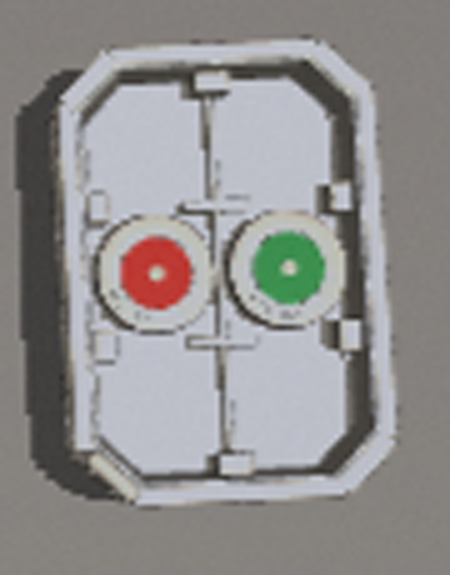

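```bash
cat > plan.py <<'E'
import sys,json,numpy as np
from plant import sensors
# usage: plan.py x y z yaw rows [hold]  (yaw of the tool y axis, deg)
x,y,z,yaw=map(float,sys.argv[1:5]);n=int(sys.argv[5]);h=int(sys.argv[6]) if len(sys.argv)>6 else 0
s=sensors.observe();R=s['ee_rot'];p=s['position']
y0=np.degrees(np.arctan2(R[1,1],R[0,1]));dy=(yaw-y0+180)%360-180
print('t',round(s['time'],2),'pos',p.round(1),'yaw',y0.round(2),'tilt',np.degrees(np.arccos(-R[2,2])).round(2),'gap',round(s['finger_gap']*92,1),'F',s['contact_force'].round(1))
D=(np.array([x,y,z])-p)/n/1000;rows=[]
for i in range(n):
    a=np.radians(y0+dy*i/n);ty=np.array([np.cos(a),np.sin(a),0]);tx=np.array([-np.sin(a),np.cos(a),0]);tz=np.array([0,0,-1])
    tx=np.cross(ty,tz)
    rows.append({"translation":[round(float(D@v),4) for v in(tx,ty,tz)],"spin":round(-dy/n,2)})
rows+=[{"translation":[0,0,0],"spin":0}]*h
for k in range(0,len(rows),8):print(json.dumps(rows[k:k+8]))
E
python3 plan.py 554.2 38.4 150 3.05 22 2
```

```text
t 0.1 pos [160.6 629.2 225.8] yaw 75.69 tilt 0.1 gap 92.3 F [ 0.8 -0.   0.1]
[{"translation": [-0.024, -0.0216, 0.0034], "spin": 3.3}, {"translation": [-0.0252, -0.0202, 0.0034], "spin": 3.3}, {"translation": [-0.0263, -0.0187, 0.0034], "spin": 3.3}, {"translation": [-0.0273, -0.0172, 0.0034], "spin": 3.3}, {"translation": [-0.0283, -0.0156, 0.0034], "spin": 3.3}, {"translation": [-0.0291, -0.0139, 0.0034], "spin": 3.3}, {"translation": [-0.0299, -0.0122, 0.0034], "spin": 3.3}, {"translation": [-0.0305, -0.0105, 0.0034], "spin": 3.3}]
[{"translation": [-0.0311, -0.0087, 0.0034], "spin": 3.3}, {"translation": [-0.0315, -0.0069, 0.0034], "spin": 3.3}, {"translation": [-0.0319, -0.005, 0.0034], "spin": 3.3}, {"translation": [-0.0321, -0.0032, 0.0034], "spin": 3.3}, {"translation": [-0.0322, -0.0013, 0.0034], "spin": 3.3}, {"translation": [-0.0323, 0.0005, 0.0034], "spin": 3.3}, {"translation": [-0.0322, 0.0024, 0.0034], "spin": 3.3}, {"translation": [-0.032, 0.0042, 0.0034], "spin": 3.3}]
[{"translation": [-0.0317, 0.0061, 0.0034], "spin": 3.3}, {"translation": [-0.0313, 0.0079, 0.0034], "spin": 3.3}, {"translation": [-0.0308, 0.0097, 0.0034], "spin": 3.3}, {"translation": [-0.0302, 0.0114, 0.0034], "spin": 3.3}, {"translation": [-0.0295, 0.0131, 0.0034], "spin": 3.3}, {"translation": [-0.0287, 0.0148, 0.0034], "spin": 3.3}, {"translation": [0, 0, 0], "spin": 0}, {"translation": [0, 0, 0], "spin": 0}]
```

{"op": "servo_tool", "data": {
  "moves": [
    {"translation":[-0.024,-0.0216,0.0034],"spin":3.3},
    {"translation":[-0.0252,-0.0202,0.0034],"spin":3.3},
    {"translation":[-0.0263,-0.0187,0.0034],"spin":3.3},
    {"translation":[-0.0273,-0.0172,0.0034],"spin":3.3},
    {"translation":[-0.0283,-0.0156,0.0034],"spin":3.3},
    {"translation":[-0.0291,-0.0139,0.0034],"spin":3.3},
    {"translation":[-0.0299,-0.0122,0.0034],"spin":3.3},
    {"translation":[-0.0305,-0.0105,0.0034],"spin":3.3}
  ],
  "jaw": -1,
  "grip_force": 30
}}

```text
time: 0.9
position: [304.2, 413.4, 199.1]
ee_rot: [[-0.756, 0.654, -0.0], [0.654, 0.756, -0.0], [-0.0, -0.001, -1.0]]
contact_force: [0.7, 0.2, 0.9]
finger_gap: 1.002
```

{"op": "servo_tool", "data": {
  "moves": [
    {"translation":[-0.0311,-0.0087,0.0034],"spin":3.3},
    {"translation":[-0.0315,-0.0069,0.0034],"spin":3.3},
    {"translation":[-0.0319,-0.005,0.0034],"spin":3.3},
    {"translation":[-0.0321,-0.0032,0.0034],"spin":3.3},
    {"translation":[-0.0322,-0.0013,0.0034],"spin":3.3},
    {"translation":[-0.0323,0.0005,0.0034],"spin":3.3},
    {"translation":[-0.0322,0.0024,0.0034],"spin":3.3},
    {"translation":[-0.032,0.0042,0.0034],"spin":3.3}
  ]
}}

```text
time: 1.7
position: [447.3, 198.8, 172.0]
ee_rot: [[-0.387, 0.922, -0.0], [0.922, 0.387, -0.0], [0.0, -0.0, -1.0]]
contact_force: [0.4, -0.5, -0.5]
finger_gap: 1.0
```

{"op": "servo_tool", "data": {
  "moves": [
    {"translation":[-0.0317,0.0061,0.0034],"spin":3.3},
    {"translation":[-0.0313,0.0079,0.0034],"spin":3.3},
    {"translation":[-0.0308,0.0097,0.0034],"spin":3.3},
    {"translation":[-0.0302,0.0114,0.0034],"spin":3.3},
    {"translation":[-0.0295,0.0131,0.0034],"spin":3.3},
    {"translation":[-0.0287,0.0148,0.0034],"spin":3.3},
    {"translation":[0,0,0],"spin":0},
    {"translation":[0,0,0],"spin":0}
  ]
}}

```text
time: 2.5
position: [554.2, 38.3, 151.3]
ee_rot: [[-0.053, 0.999, -0.001], [0.999, 0.053, -0.0], [-0.0, -0.001, -1.0]]
contact_force: [-1.2, -0.3, 0.0]
finger_gap: 1.002
```

```bash
python3 plan.py 554.2 38.4 85 3.05 6 2
```

```text
t 2.5 pos [554.2  38.3 151.3] yaw 3.01 tilt 0.08 gap 92.1 F [-1.2 -0.3  0. ]
[{"translation": [0.0, 0.0, 0.011], "spin": -0.01}, {"translation": [0.0, 0.0, 0.011], "spin": -0.01}, {"translation": [0.0, 0.0, 0.011], "spin": -0.01}, {"translation": [0.0, 0.0, 0.011], "spin": -0.01}, {"translation": [0.0, 0.0, 0.011], "spin": -0.01}, {"translation": [0.0, 0.0, 0.011], "spin": -0.01}, {"translation": [0, 0, 0], "spin": 0}, {"translation": [0, 0, 0], "spin": 0}]
```

{"op": "servo_tool", "data": {
  "moves": [
    {"translation":[0,0,0.0143],"spin":0},
    {"translation":[0,0,0.0143],"spin":0},
    {"translation":[0,0,0.0143],"spin":0},
    {"translation":[0,0,0.0143],"spin":0},
    {"translation":[0,0,0.0143],"spin":0},
    {"translation":[0,0,0.0138],"spin":0},
    {"translation":[0,0,0],"spin":0},
    {"translation":[0,0,0],"spin":0}
  ]
}}

```text
time: 3.3
position: [554.3, 38.9, 66.1]
ee_rot: [[-0.054, 0.999, -0.001], [0.999, 0.054, -0.0], [-0.0, -0.001, -1.0]]
contact_force: [0.5, 0.6, 0.8]
finger_gap: 0.999
```

Run:
```python
from plant import sensors,optics
from h import *
s=sensors.observe();print(s['position'],s['contact_force'])
p,d=optics.camera('side')
cv2.imwrite('pics/s1.png',cv2.resize(p[130:230,200:340,::-1],None,fx=5,fy=5,interpolation=cv2.INTER_CUBIC))
```

```text
[554.27893991  38.87806903  66.12123707] [0.4796863  0.64506631 0.75440993]
```

View pics/s1.png

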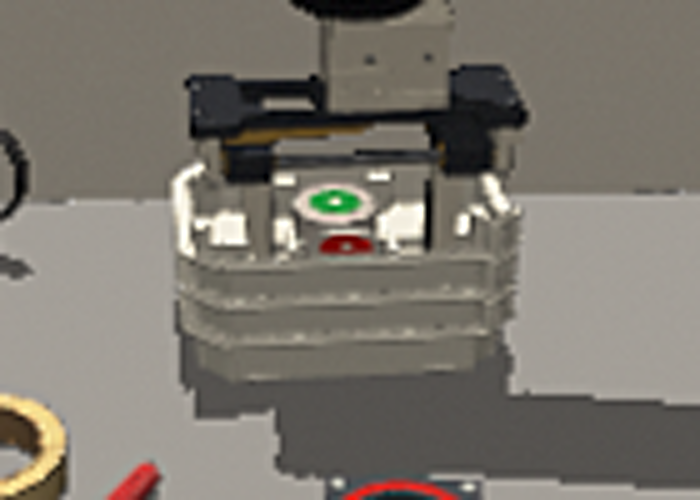

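The fingers straddle the red ring (about 345,245 in the crop) inside the tray, symmetric in x. Closing.

{"op": "servo_tool", "data": {
  "moves": [
    {"translation":[0,0,0],"spin":0},
    {"translation":[0,0,0],"spin":0},
    {"translation":[0,0,0],"spin":0},
    {"translation":[0,0,0],"spin":0},
    {"translation":[0,0,0],"spin":0},
    {"translation":[0,0,0],"spin":0},
    {"translation":[0,0,0],"spin":0},
    {"translation":[0,0,0],"spin":0}
  ],
  "jaw": 1,
  "grip_force": 30
}}

```text
time: 4.15
position: [554.9, 39.0, 66.8]
ee_rot: [[-0.054, 0.999, 0.001], [0.999, 0.054, 0.0], [0.0, 0.001, -1.0]]
contact_force: [0.7, 0.3, 1.0]
finger_gap: 0.567
```

{"op": "servo_tool", "data": {
  "moves": [
    {"translation":[0,0,-0.003],"spin":0},
    {"translation":[0,0,-0.005],"spin":0},
    {"translation":[0,0,-0.008],"spin":0},
    {"translation":[0,0,-0.01],"spin":0},
    {"translation":[0,0,-0.012],"spin":0},
    {"translation":[0,0,-0.012],"spin":0},
    {"translation":[0,0,0],"spin":0},
    {"translation":[0,0,0],"spin":0}
  ]
}}

```text
time: 4.95
position: [554.9, 39.0, 117.3]
ee_rot: [[-0.054, 0.999, 0.001], [0.999, 0.054, 0.0], [0.0, 0.001, -1.0]]
contact_force: [0.1, 0.2, -3.2]
finger_gap: 0.567
```

```bash
python3 plan.py 537 238.5 110 3.05 12 4
```

```text
t 4.95 pos [554.9  39.  117.3] yaw 3.09 tilt 0.07 gap 52.1 F [ 0.1  0.2 -3.2]
[{"translation": [0.0167, -0.0006, 0.0006], "spin": 0.0}, {"translation": [0.0167, -0.0006, 0.0006], "spin": 0.0}, {"translation": [0.0167, -0.0006, 0.0006], "spin": 0.0}, {"translation": [0.0167, -0.0006, 0.0006], "spin": 0.0}, {"translation": [0.0167, -0.0006, 0.0006], "spin": 0.0}, {"translation": [0.0167, -0.0006, 0.0006], "spin": 0.0}, {"translation": [0.0167, -0.0006, 0.0006], "spin": 0.0}, {"translation": [0.0167, -0.0006, 0.0006], "spin": 0.0}]
[{"translation": [0.0167, -0.0006, 0.0006], "spin": 0.0}, {"translation": [0.0167, -0.0006, 0.0006], "spin": 0.0}, {"translation": [0.0167, -0.0006, 0.0006], "spin": 0.0}, {"translation": [0.0167, -0.0006, 0.0006], "spin": 0.0}, {"translation": [0, 0, 0], "spin": 0}, {"translation": [0, 0, 0], "spin": 0}, {"translation": [0, 0, 0], "spin": 0}, {"translation": [0, 0, 0], "spin": 0}]
```

{"op": "servo_tool", "data": {
  "moves": [
    {"translation":[0.0167,-0.0006,0.0006],"spin":0},
    {"translation":[0.0167,-0.0006,0.0006],"spin":0},
    {"translation":[0.0167,-0.0006,0.0006],"spin":0},
    {"translation":[0.0167,-0.0006,0.0006],"spin":0},
    {"translation":[0.0167,-0.0006,0.0006],"spin":0},
    {"translation":[0.0167,-0.0006,0.0006],"spin":0},
    {"translation":[0.0167,-0.0006,0.0006],"spin":0},
    {"translation":[0.0167,-0.0006,0.0006],"spin":0}
  ]
}}

```text
time: 5.75
position: [541.8, 172.6, 111.0]
ee_rot: [[-0.054, 0.999, -0.001], [0.999, 0.054, -0.001], [-0.0, -0.001, -1.0]]
contact_force: [0.3, 0.5, -3.1]
finger_gap: 0.569
```

{"op": "servo_tool", "data": {
  "moves": [
    {"translation":[0.0167,-0.0006,0.0106],"spin":0},
    {"translation":[0.0167,-0.0006,0.0106],"spin":0},
    {"translation":[0.0167,-0.0006,0.0106],"spin":0},
    {"translation":[0.0167,-0.0006,0.0106],"spin":0},
    {"translation":[0,0,0.01],"spin":0},
    {"translation":[0,0,0.01],"spin":0},
    {"translation":[0,0,0],"spin":0},
    {"translation":[0,0,0],"spin":0}
  ]
}}

```text
time: 6.55
position: [536.7, 237.1, 49.1]
ee_rot: [[-0.052, 0.999, -0.001], [0.999, 0.052, -0.001], [-0.001, -0.001, -1.0]]
contact_force: [-0.2, -0.2, -1.9]
finger_gap: 0.568
```

```bash
python3 plan.py 537 239 38 3.05 5 3
python3 - <<'E'
from plant import sensors,optics
from h import *
p,d=optics.camera('side');m=optics.camera_model('side')
np.savez('pics/s2.npz',p=p,d=d,K=m['camera_matrix'],T=m['cam_to_world'])
cv2.imwrite('pics/s2.png',cv2.resize(p[170:270,220:340,::-1],None,fx=5,fy=5,interpolation=cv2.INTER_CUBIC))
E
```

```text
t 6.55 pos [536.7 237.1  49.1] yaw 2.99 tilt 0.07 gap 52.2 F [-0.2 -0.2 -1.9]
[{"translation": [0.0004, 0.0001, 0.0022], "spin": -0.01}, {"translation": [0.0004, 0.0001, 0.0022], "spin": -0.01}, {"translation": [0.0004, 0.0001, 0.0022], "spin": -0.01}, {"translation": [0.0004, 0.0001, 0.0022], "spin": -0.01}, {"translation": [0.0004, 0.0001, 0.0022], "spin": -0.01}, {"translation": [0, 0, 0], "spin": 0}, {"translation": [0, 0, 0], "spin": 0}, {"translation": [0, 0, 0], "spin": 0}]
```

View pics/s2.png

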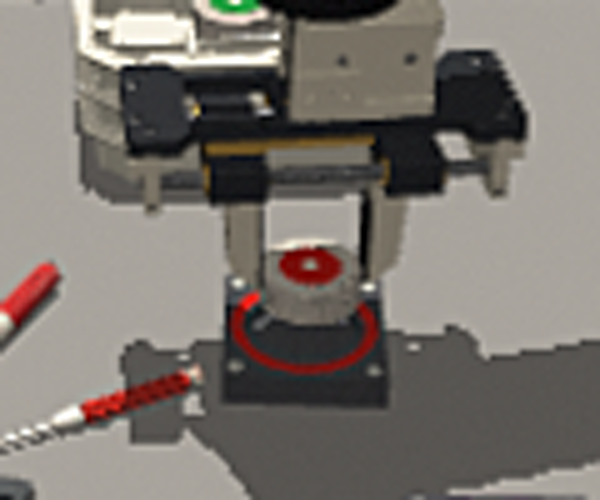

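Run:
```python
from h import *
def comps(n):
    p,d,K,T=load(n);hsv=cv2.cvtColor(p,cv2.COLOR_RGB2HSV);H,S,V=[hsv[...,i].astype(int) for i in range(3)]
    for nm,m in(('red',((H<8)|(H>172))&(S>150)&(V>60)),('green',(H>45)&(H<85)&(S>120)&(V>60))):
        k,l,st,c=cv2.connectedComponentsWithStats(m.astype(np.uint8))
        for i in range(1,k):
            if st[i,4]>30:
                v,u=np.nonzero(l==i)
                for z in (18,54.5,72):
                    q=np.array([atz(a,b,z,K,T) for a,b in zip(u,v)]);print(n,nm,st[i],z,'ext mid',((q.min(0)+q.max(0))/2).round(1)[:2],'size',np.ptp(q,0).round(1)[:2],end=' | ')
                print()
comps('side0');comps('s2')
```

```text
side0 red [220 223  12  12  62] 18 ext mid [680.1 206.8] size [28.4 48.1] | side0 red [220 223  12  12  62] 54.5 ext mid [676.8 255.2] size [26.6 45. ] | side0 red [220 223  12  12  62] 72 ext mid [675.2 278.5] size [25.7 43.5] | 
side0 red [266 226  30  19 134] 18 ext mid [536.5 238.1] size [75.1 75.4] | side0 red [266 226  30  19 134] 54.5 ext mid [542.5 284.5] size [70.2 70.6] | side0 red [266 226  30  19 134] 72 ext mid [545.3 306.8] size [67.9 68.3] | 
side0 red [236 245  22  10  90] 18 ext mid [624.9 293.7] size [52.3 32.5] | side0 red [236 245  22  10  90] 54.5 ext mid [625.2 336.5] size [48.9 30.4] | side0 red [236 245  22  10  90] 72 ext mid [625.3 357.1] size [47.3 29.4] | 
side0 green [304 270  35  26 195] 18 ext mid [463.9 406.7] size [74.8 74.3] | side0 green [304 270  35  26 195] 54.5 ext mid [474.5 442.3] size [70.  69.5] | side0 green [304 270  35  26 195] 72 ext mid [479.6 459.3] size [67.7 67.2] | 
s2 red [276 220  12   7  63] 18 ext mid [528.  186.9] size [30.5 28.1] | s2 red [276 220  12   7  63] 54.5 ext mid [534.5 236.6] size [28.6 26.3] | s2 red [276 220  12   
[... 244 characters left out ...]
.2 278.5] size [25.7 43.5] | 
s2 red [266 229  30  16 102] 18 ext mid [536.3 244.4] size [75.6 62.8] | s2 red [266 229  30  16 102] 54.5 ext mid [542.2 290.4] size [70.7 58.8] | s2 red [266 229  30  16 102] 72 ext mid [545.1 312.5] size [68.4 56.8] | 
s2 red [236 245  22  10  84] 18 ext mid [624.9 293.6] size [52.3 32.4] | s2 red [236 245  22  10  84] 54.5 ext mid [625.2 336.5] size [48.9 30.3] | s2 red [236 245  22  10  84] 72 ext mid [625.3 357.1] size [47.3 29.3] | 
s2 green [304 270  35  26 194] 18 ext mid [463.9 406.7] size [74.8 74.3] | s2 green [304 270  35  26 194] 54.5 ext mid [474.5 442.3] size [70.  69.5] | s2 green [304 270  35  26 194] 72 ext mid [479.6 459.3] size [67.7 67.2] |
```

{"op": "servo_tool", "data": {
  "moves": [
    {"translation":[0.0017,0.0007,0],"spin":0},
    {"translation":[0,0,0.005],"spin":0},
    {"translation":[0,0,0.005],"spin":0},
    {"translation":[0,0,0.005],"spin":0},
    {"translation":[0,0,0.004],"spin":0},
    {"translation":[0,0,0.004],"spin":0},
    {"translation":[0,0,0.003],"spin":0},
    {"translation":[0,0,0],"spin":0}
  ]
}}

```text
time: 7.4
position: [536.7, 240.3, 22.8]
ee_rot: [[-0.054, 0.999, -0.001], [0.999, 0.054, -0.0], [-0.0, -0.001, -1.0]]
contact_force: [-0.2, -0.5, -2.4]
finger_gap: 0.567
```

{"op": "servo_tool", "data": {
  "moves": [
    {"translation":[-0.001,0.0003,0],"spin":0},
    {"translation":[0,0,0.0008],"spin":0},
    {"translation":[0,0,0.0007],"spin":0},
    {"translation":[0,0,0.0005],"spin":0},
    {"translation":[0,0,0],"spin":0},
    {"translation":[0,0,0],"spin":0},
    {"translation":[0,0,0],"spin":0},
    {"translation":[0,0,0],"spin":0}
  ]
}}

```text
time: 8.2
position: [537.5, 239.5, 21.5]
ee_rot: [[-0.054, 0.999, 0.0], [0.999, 0.054, 0.0], [0.0, 0.0, -1.0]]
contact_force: [-0.3, -0.2, -3.0]
finger_gap: 0.569
```

Still hanging free (−3 N, ring weight). A little further down.

{"op": "servo_tool", "data": {
  "moves": [
    {"translation":[0,0,0.0005],"spin":0},
    {"translation":[0,0,0.0005],"spin":0},
    {"translation":[0,0,0.0005],"spin":0},
    {"translation":[0,0,0],"spin":0},
    {"translation":[0,0,0],"spin":0},
    {"translation":[0,0,0],"spin":0},
    {"translation":[0,0,0],"spin":0},
    {"translation":[0,0,0],"spin":0}
  ]
}}

```text
time: 9.0
position: [537.6, 239.5, 20.8]
ee_rot: [[-0.054, 0.999, 0.0], [0.999, 0.054, 0.0], [0.0, 0.0, -1.0]]
contact_force: [-2.9, -0.9, 6.4]
finger_gap: 0.57
```

{"op": "servo_tool", "data": {
  "moves": [
    {"translation":[0,0,0],"spin":0},
    {"translation":[0,0,0],"spin":0},
    {"translation":[0,0,0],"spin":0},
    {"translation":[0,0,0],"spin":0},
    {"translation":[0,0,0],"spin":0},
    {"translation":[0,0,-0.005],"spin":0},
    {"translation":[0,0,-0.02],"spin":0},
    {"translation":[0,0,-0.025],"spin":0}
  ],
  "jaw": -1
}}

```text
time: 9.8
position: [536.5, 238.9, 69.6]
ee_rot: [[-0.054, 0.999, -0.002], [0.999, 0.054, -0.001], [-0.001, -0.003, -1.0]]
contact_force: [-0.4, -0.1, -0.7]
finger_gap: 0.997
```

```bash
python3 plan.py 557.3 -21.3 145 3.05 13 3
```

```text
t 9.8 pos [536.5 238.9  69.6] yaw 3.09 tilt 0.16 gap 91.8 F [-0.4 -0.1 -0.7]
[{"translation": [-0.0201, 0.0005, -0.0058], "spin": 0.0}, {"translation": [-0.0201, 0.0005, -0.0058], "spin": 0.0}, {"translation": [-0.0201, 0.0005, -0.0058], "spin": 0.0}, {"translation": [-0.0201, 0.0005, -0.0058], "spin": 0.0}, {"translation": [-0.0201, 0.0005, -0.0058], "spin": 0.0}, {"translation": [-0.0201, 0.0005, -0.0058], "spin": 0.0}, {"translation": [-0.0201, 0.0005, -0.0058], "spin": 0.0}, {"translation": [-0.0201, 0.0005, -0.0058], "spin": 0.0}]
[{"translation": [-0.0201, 0.0005, -0.0058], "spin": 0.0}, {"translation": [-0.0201, 0.0005, -0.0058], "spin": 0.0}, {"translation": [-0.0201, 0.0005, -0.0058], "spin": 0.0}, {"translation": [-0.0201, 0.0005, -0.0058], "spin": 0.0}, {"translation": [-0.0201, 0.0005, -0.0058], "spin": 0.0}, {"translation": [0, 0, 0], "spin": 0}, {"translation": [0, 0, 0], "spin": 0}, {"translation": [0, 0, 0], "spin": 0}]
```

{"op": "servo_tool", "data": {
  "moves": [
    {"translation":[-0.0201,0.0005,-0.015],"spin":0},
    {"translation":[-0.0201,0.0005,-0.015],"spin":0},
    {"translation":[-0.0201,0.0005,-0.015],"spin":0},
    {"translation":[-0.0201,0.0005,-0.015],"spin":0},
    {"translation":[-0.0201,0.0005,-0.015],"spin":0},
    {"translation":[-0.0201,0.0005,0],"spin":0},
    {"translation":[-0.0201,0.0005,0],"spin":0},
    {"translation":[-0.0201,0.0005,0],"spin":0}
  ]
}}

```text
time: 10.6
position: [550.3, 78.3, 145.6]
ee_rot: [[-0.054, 0.999, 0.001], [0.999, 0.054, 0.0], [0.0, 0.001, -1.0]]
contact_force: [0.5, 0.0, -0.1]
finger_gap: 1.002
```

{"op": "servo_tool", "data": {
  "moves": [
    {"translation":[-0.0201,0.0005,0],"spin":0},
    {"translation":[-0.0201,0.0005,0],"spin":0},
    {"translation":[-0.0201,0.0005,0],"spin":0},
    {"translation":[-0.0201,0.0005,0],"spin":0},
    {"translation":[-0.0201,0.0005,0],"spin":0},
    {"translation":[0,0,0],"spin":0},
    {"translation":[0,0,0],"spin":0},
    {"translation":[0,0,0],"spin":0}
  ]
}}

```text
time: 11.4
position: [558.0, -19.6, 145.0]
ee_rot: [[-0.055, 0.998, 0.0], [0.998, 0.055, 0.001], [0.001, 0.0, -1.0]]
contact_force: [0.5, 1.3, 1.0]
finger_gap: 1.003
```

```bash
python3 plan.py 557.3 -21.3 66 3.05 6 2;  python3 - <<'E'
from plant import sensors,optics
from h import *
p,d=optics.camera('side');m=optics.camera_model('side')
np.savez('pics/s3.npz',p=p,d=d,K=m['camera_matrix'],T=m['cam_to_world'])
cv2.imwrite('pics/s3.png',cv2.resize(p[130:260,220:340,::-1],None,fx=4.5,fy=4.5,interpolation=cv2.INTER_CUBIC))
E
```

```text
t 11.4 pos [558.  -19.6 145. ] yaw 3.18 tilt 0.05 gap 92.3 F [0.5 1.3 1. ]
[{"translation": [-0.0003, -0.0001, 0.0132], "spin": 0.02}, {"translation": [-0.0003, -0.0001, 0.0132], "spin": 0.02}, {"translation": [-0.0003, -0.0001, 0.0132], "spin": 0.02}, {"translation": [-0.0003, -0.0001, 0.0132], "spin": 0.02}, {"translation": [-0.0003, -0.0001, 0.0132], "spin": 0.02}, {"translation": [-0.0003, -0.0001, 0.0132], "spin": 0.02}, {"translation": [0, 0, 0], "spin": 0}, {"translation": [0, 0, 0], "spin": 0}]
```

View pics/s3.png

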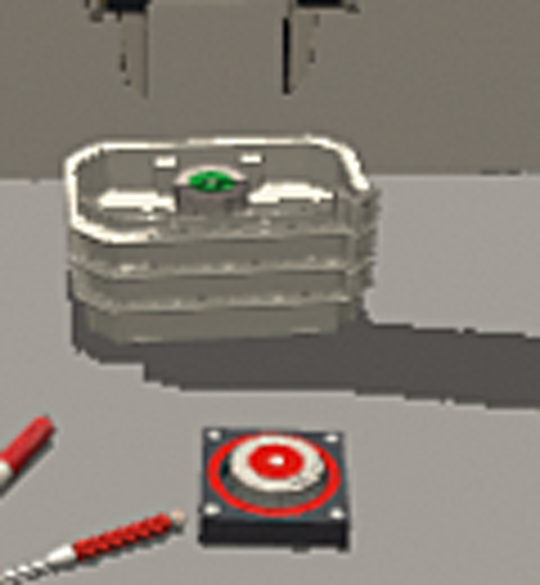

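The red ring sits proud and level in the red nest (about 275,462); green ring untouched. Now the green one.

{"op": "servo_tool", "data": {
  "moves": [
    {"translation":[-0.0008,-0.0003,0.0132],"spin":0},
    {"translation":[-0.0006,-0.0002,0.0132],"spin":0},
    {"translation":[0,0,0.0132],"spin":0},
    {"translation":[0,0,0.0132],"spin":0},
    {"translation":[0,0,0.0132],"spin":0},
    {"translation":[0,0,0.0128],"spin":0},
    {"translation":[0,0,0],"spin":0},
    {"translation":[0,0,0],"spin":0}
  ]
}}

```text
time: 12.25
position: [557.4, -22.6, 65.7]
ee_rot: [[-0.054, 0.999, -0.001], [0.999, 0.054, -0.0], [0.0, -0.001, -1.0]]
contact_force: [-0.7, -0.8, -0.6]
finger_gap: 1.0
```

{"op": "servo_tool", "data": {
  "moves": [
    {"translation":[0,0,0],"spin":0},
    {"translation":[0,0,0],"spin":0},
    {"translation":[0,0,0],"spin":0},
    {"translation":[0,0,0],"spin":0},
    {"translation":[0,0,0],"spin":0},
    {"translation":[0,0,0],"spin":0},
    {"translation":[0,0,0],"spin":0},
    {"translation":[0,0,0],"spin":0}
  ],
  "jaw": 1
}}

```text
time: 13.05
position: [558.1, -22.5, 66.4]
ee_rot: [[-0.054, 0.999, 0.001], [0.999, 0.054, 0.0], [0.0, 0.001, -1.0]]
contact_force: [-0.5, 0.6, 1.6]
finger_gap: 0.561
```

{"op": "servo_tool", "data": {
  "moves": [
    {"translation":[0,0,-0.003],"spin":0},
    {"translation":[0,0,-0.005],"spin":0},
    {"translation":[0,0,-0.008],"spin":0},
    {"translation":[0,0,-0.012],"spin":0},
    {"translation":[0,0,-0.016],"spin":0},
    {"translation":[0,0,-0.016],"spin":0},
    {"translation":[0,0,0],"spin":0},
    {"translation":[0,0,0],"spin":0}
  ]
}}

```text
time: 13.85
position: [558.0, -22.5, 126.8]
ee_rot: [[-0.054, 0.999, 0.001], [0.999, 0.054, 0.0], [0.0, 0.001, -1.0]]
contact_force: [-0.5, 0.2, -2.4]
finger_gap: 0.568
```

```bash
python3 plan.py 464.5 407.8 110 3.05 20 4
```

```text
t 13.85 pos [558.  -22.5 126.8] yaw 3.09 tilt 0.08 gap 52.3 F [-0.5  0.2 -2.4]
[{"translation": [0.0217, -0.0035, 0.0008], "spin": 0.0}, {"translation": [0.0217, -0.0035, 0.0008], "spin": 0.0}, {"translation": [0.0217, -0.0035, 0.0008], "spin": 0.0}, {"translation": [0.0217, -0.0035, 0.0008], "spin": 0.0}, {"translation": [0.0217, -0.0035, 0.0008], "spin": 0.0}, {"translation": [0.0217, -0.0035, 0.0008], "spin": 0.0}, {"translation": [0.0217, -0.0035, 0.0008], "spin": 0.0}, {"translation": [0.0217, -0.0035, 0.0008], "spin": 0.0}]
[{"translation": [0.0217, -0.0035, 0.0008], "spin": 0.0}, {"translation": [0.0217, -0.0035, 0.0008], "spin": 0.0}, {"translation": [0.0217, -0.0035, 0.0008], "spin": 0.0}, {"translation": [0.0217, -0.0035, 0.0008], "spin": 0.0}, {"translation": [0.0217, -0.0035, 0.0008], "spin": 0.0}, {"translation": [0.0217, -0.0035, 0.0008], "spin": 0.0}, {"translation": [0.0217, -0.0035, 0.0008], "spin": 0.0}, {"translation": [0.0217, -0.0035, 0.0008], "spin": 0.0}]
[{"translation": [0.0217, -0.0035, 0.0008], "spin": 0.0}, {"translation": [0.0217, -0.0035, 0.0008], "spin": 0.0}, {"translation": [0.0217, -0.0035, 0.0008], "spin": 0.0}, {"translation": [0.0217, -0.0035, 0.0008], "spin": 0.0}, {"translation": [0, 0, 0], "spin": 0}, {"translation": [0, 0, 0], "spin": 0}, {"translation": [0, 0, 0], "spin": 0}, {"translation": [0, 0, 0], "spin": 0}]
```

{"op": "servo_tool", "data": {
  "moves": [
    {"translation":[0.0217,-0.0035,0],"spin":0},
    {"translation":[0.0217,-0.0035,0],"spin":0},
    {"translation":[0.0217,-0.0035,0],"spin":0},
    {"translation":[0.0217,-0.0035,0],"spin":0},
    {"translation":[0.0217,-0.0035,0],"spin":0},
    {"translation":[0.0217,-0.0035,0],"spin":0},
    {"translation":[0.0217,-0.0035,0],"spin":0},
    {"translation":[0.0217,-0.0035,0],"spin":0}
  ]
}}

```text
time: 14.65
position: [519.2, 149.9, 125.1]
ee_rot: [[-0.054, 0.999, -0.002], [0.999, 0.054, -0.001], [-0.0, -0.002, -1.0]]
contact_force: [1.2, -0.6, -2.9]
finger_gap: 0.567
```

{"op": "servo_tool", "data": {
  "moves": [
    {"translation":[0.0217,-0.0035,0],"spin":0},
    {"translation":[0.0217,-0.0035,0],"spin":0},
    {"translation":[0.0217,-0.0035,0],"spin":0},
    {"translation":[0.0217,-0.0035,0],"spin":0},
    {"translation":[0.0217,-0.0035,0.005],"spin":0},
    {"translation":[0.0217,-0.0035,0.01],"spin":0},
    {"translation":[0.0217,-0.0035,0.01],"spin":0},
    {"translation":[0.0217,-0.0035,0.01],"spin":0}
  ]
}}

```text
time: 15.45
position: [482.0, 321.4, 89.7]
ee_rot: [[-0.054, 0.999, -0.002], [0.999, 0.054, -0.001], [-0.001, -0.002, -1.0]]
contact_force: [0.1, -0.0, -3.0]
finger_gap: 0.569
```

{"op": "servo_tool", "data": {
  "moves": [
    {"translation":[0.0217,-0.0035,0.01],"spin":0},
    {"translation":[0.0217,-0.0035,0.01],"spin":0},
    {"translation":[0.0217,-0.0035,0.01],"spin":0},
    {"translation":[0.0207,-0.0035,0.01],"spin":0},
    {"translation":[0,0,0.007],"spin":0},
    {"translation":[0,0,0],"spin":0},
    {"translation":[0,0,0],"spin":0},
    {"translation":[0,0,0],"spin":0}
  ]
}}

```text
time: 16.25
position: [465.3, 404.6, 44.3]
ee_rot: [[-0.052, 0.999, 0.0], [0.999, 0.052, -0.001], [-0.001, 0.0, -1.0]]
contact_force: [0.1, 0.6, -2.0]
finger_gap: 0.57
```

```bash
python3 plan.py 464.5 406.3 24 3.05 6 2
python3 - <<'E'
from plant import sensors,optics
from h import *
s=sensors.observe()
p,d=optics.camera('side');m=optics.camera_model('side');K,T=m['camera_matrix'],m['cam_to_world']
hsv=cv2.cvtColor(p,cv2.COLOR_RGB2HSV);H,S,V=[hsv[...,i].astype(int) for i in range(3)]
k,l,st,c=cv2.connectedComponentsWithStats(((H>45)&(H<85)&(S>120)&(V>60)).astype(np.uint8))
z=s['position'][2]+5.6
for i in range(1,k):
    if st[i,4]>20:
        v,u=np.nonzero(l==i);q=np.array([atz(a,b,z,K,T) for a,b in zip(u,v)]);print(st[i],((q.min(0)+q.max(0))/2).round(1),np.ptp(q,0).round(1))
E
```

```text
t 16.25 pos [465.3 404.6  44.3] yaw 2.98 tilt 0.04 gap 52.4 F [ 0.1  0.6 -2. ]
[{"translation": [0.0003, -0.0001, 0.0034], "spin": -0.01}, {"translation": [0.0003, -0.0001, 0.0034], "spin": -0.01}, {"translation": [0.0003, -0.0001, 0.0034], "spin": -0.01}, {"translation": [0.0003, -0.0001, 0.0034], "spin": -0.01}, {"translation": [0.0003, -0.0001, 0.0034], "spin": -0.01}, {"translation": [0.0003, -0.0001, 0.0034], "spin": -0.01}, {"translation": [0, 0, 0], "spin": 0}, {"translation": [0, 0, 0], "spin": 0}]
[316 266  14  10 104] [462.8 404.5  49.9] [29.2 27.6  0. ]
[304 275  35  21 138] [473.2 445.   49.9] [70.6 55.8  0. ]
```

{"op": "servo_tool", "data": {
  "moves": [
    {"translation":[0.0005,0,0.003],"spin":0},
    {"translation":[0,0,0.003],"spin":0},
    {"translation":[0,0,0.003],"spin":0},
    {"translation":[0,0,0.002],"spin":0},
    {"translation":[0,0,0],"spin":0},
    {"translation":[0,0,0],"spin":0},
    {"translation":[0,0,0],"spin":0},
    {"translation":[0,0,0],"spin":0}
  ]
}}

```text
time: 17.1
position: [464.4, 406.6, 33.2]
ee_rot: [[-0.054, 0.999, 0.0], [0.999, 0.054, 0.0], [0.0, 0.0, -1.0]]
contact_force: [0.3, 0.4, -2.2]
finger_gap: 0.568
```

Settled on target (464.4, 406.6). Down to just above seating.

{"op": "servo_tool", "data": {
  "moves": [
    {"translation":[0,0,0.003],"spin":0},
    {"translation":[0,0,0.003],"spin":0},
    {"translation":[0,0,0.003],"spin":0},
    {"translation":[0,0,0.002],"spin":0},
    {"translation":[0,0,0],"spin":0},
    {"translation":[0,0,0],"spin":0},
    {"translation":[0,0,0],"spin":0},
    {"translation":[0,0,0],"spin":0}
  ]
}}

```text
time: 17.9
position: [464.5, 406.7, 22.3]
ee_rot: [[-0.054, 0.999, 0.0], [0.999, 0.054, 0.0], [0.0, 0.0, -1.0]]
contact_force: [-0.3, -0.8, -2.0]
finger_gap: 0.566
```

{"op": "servo_tool", "data": {
  "moves": [
    {"translation":[0,0,0.0005],"spin":0},
    {"translation":[0,0,0.0005],"spin":0},
    {"translation":[0,0,0],"spin":0},
    {"translation":[0,0,0],"spin":0},
    {"translation":[0,0,0],"spin":0},
    {"translation":[0,0,0],"spin":0},
    {"translation":[0,0,0],"spin":0},
    {"translation":[0,0,0],"spin":0}
  ]
}}

```text
time: 18.7
position: [464.4, 406.6, 21.1]
ee_rot: [[-0.054, 0.999, -0.0], [0.999, 0.054, 0.0], [0.0, -0.0, -1.0]]
contact_force: [1.1, 0.1, -2.1]
finger_gap: 0.572
```

{"op": "servo_tool", "data": {
  "moves": [
    {"translation":[0,0,0.0005],"spin":0},
    {"translation":[0,0,0.0005],"spin":0},
    {"translation":[0,0,0],"spin":0},
    {"translation":[0,0,0],"spin":0},
    {"translation":[0,0,0],"spin":0},
    {"translation":[0,0,0],"spin":0},
    {"translation":[0,0,0],"spin":0},
    {"translation":[0,0,0],"spin":0}
  ]
}}

```text
time: 19.5
position: [464.4, 406.6, 20.3]
ee_rot: [[-0.054, 0.999, 0.0], [0.999, 0.054, 0.0], [0.0, 0.0, -1.0]]
contact_force: [-1.6, -2.3, 4.0]
finger_gap: 0.566
```

Seated (+4 N). Release, rise.

{"op": "servo_tool", "data": {
  "moves": [
    {"translation":[0,0,0],"spin":0},
    {"translation":[0,0,0],"spin":0},
    {"translation":[0,0,0],"spin":0},
    {"translation":[0,0,0],"spin":0},
    {"translation":[0,0,0],"spin":0},
    {"translation":[0,0,-0.005],"spin":0},
    {"translation":[0,0,-0.03],"spin":0},
    {"translation":[0,0,-0.04],"spin":0}
  ],
  "jaw": -1
}}

```text
time: 20.3
position: [462.9, 405.1, 94.0]
ee_rot: [[-0.054, 0.999, -0.004], [0.999, 0.054, -0.003], [-0.003, -0.004, -1.0]]
contact_force: [0.4, -0.7, 0.2]
finger_gap: 0.999
```

{"op": "servo_tool", "data": {
  "moves": [
    {"translation":[0,0,-0.035],"spin":0},
    {"translation":[0,0,-0.04],"spin":0},
    {"translation":[-0.03,0,0],"spin":0},
    {"translation":[-0.03,0,0],"spin":0},
    {"translation":[-0.03,0,0],"spin":0},
    {"translation":[-0.03,0,0],"spin":0},
    {"translation":[0,0,0],"spin":0},
    {"translation":[0,0,0],"spin":0}
  ]
}}

```text
time: 21.1
position: [471.2, 286.3, 170.7]
ee_rot: [[-0.052, 0.999, 0.001], [0.999, 0.052, 0.001], [0.001, 0.001, -1.0]]
contact_force: [0.0, 0.6, -0.1]
finger_gap: 1.001
```

Run:
```python
from plant import sensors,optics
from h import *
s=sensors.observe();print(s['time'],s['position'],s['joint_positions'].round(2) if hasattr(s['joint_positions'],'round') else s['joint_positions'])
for n in('side','top'):
    p,d=optics.camera(n);m=optics.camera_model(n);K,T=m['camera_matrix'],m['cam_to_world']
    np.savez(f'pics/{n}4.npz',p=p,d=d,K=K,T=T);C=cloud(d,K,T)
    hsv=cv2.cvtColor(p,cv2.COLOR_RGB2HSV);H,S,V=[hsv[...,i].astype(int) for i in range(3)]
    for nm,m in(('red',((H<8)|(H>172))&(S>150)&(V>60)),('green',(H>45)&(H<85)&(S>120)&(V>60))):
        k,l,st,c=cv2.connectedComponentsWithStats(m.astype(np.uint8))
        for i in range(1,k):
            if st[i,4]>20:
                v,u=np.nonzero(l==i);o=[]
                for z in(18,26):q=np.array([atz(a,b,z,K,T) for a,b in zip(u,v)]);o+=[((q.min(0)+q.max(0))/2).round(1)]
                print(n,nm,st[i],*o,'depth z',np.median(C[l==i][:,2]).round(1))
    cv2.imwrite(f'pics/{n}4.png',p[...,::-1])
p,d,K,T=load('top4');C=cloud(d,K,T);R=C[170:285,280:370].reshape(-1,3)
r=R[(R[:,2]>82)&(R[:,2]<92)];print(cv2.minAreaRect(r[:,:2].astype(np.float32)))
t=R[(R[:,2]>93)&(R[:,0]<490)&(R[:,1]>40)];print(len(t),t.round(0).tolist())
```

```text
21.1 [471.2172606  286.25353048 170.70053449] [-0.62  0.36  0.04  1.87 -0.02  0.92 -0.53]
side red [220 223  12  12  62] [680.1 206.8  18. ] [679.4 217.4  26. ] depth z 14.6
side red [266 227  30  18 110] [536.5 240.1  18. ] [537.8 250.3  26. ] depth z 18.5
side red [275 229  12   7  63] [534.6 226.7  18. ] [536. 237.  26.] depth z 26.8
side red [236 245  22  10  87] [624.9 293.6  18. ] [625. 303.  26.] depth z 9.7
side green [304 270  35  26 165] [463.9 406.7  18. ] [466.2 414.5  26. ] depth z 18.6
side green [316 275  14  10 101] [459.1 399.2  18. ] [461.5 407.1  26. ] depth z 26.8
top red [232 165  20  15 115] [681.8 197.9  18. ] [680.5 197.6  26. ] depth z 14.3
top red [202 184  12  23  88] [625.8 278.   18. ] [624.8 277.2  26. ] depth z 9.9
top red [208 217  32  32 225] [537.2 238.6  18. ] [536.9 238.1  26. ] depth z 18.3
top red [217 227  13  13 128] [535.9 239.7  18. ] [535.6 239.1  26. ] depth z 26.3
((555.8843383789062, 8.667877197265625), (204.68911743164062, 143.39483642578125), 3.057858467102051)
86 [[485.0, 159.0, 1189.0], [485.0, 159.0, 1189.0], [485.0, 159.0, 1189.0], 
[... 1192 characters left out ...]
[462.0, 64.0, 105.0], [462.0, 61.0, 103.0], [462.0, 59.0, 105.0], [462.0, 57.0, 104.0], [462.0, 55.0, 108.0], [462.0, 53.0, 104.0], [460.0, 61.0, 102.0], [460.0, 59.0, 106.0], [460.0, 57.0, 105.0], [460.0, 55.0, 106.0], [460.0, 53.0, 104.0], [460.0, 51.0, 103.0], [458.0, 59.0, 102.0], [458.0, 57.0, 104.0], [458.0, 55.0, 107.0], [458.0, 53.0, 104.0], [458.0, 51.0, 104.0], [456.0, 57.0, 100.0], [456.0, 55.0, 103.0], [456.0, 53.0, 106.0], [456.0, 50.0, 98.0], [485.0, 159.0, 1189.0], [485.0, 159.0, 1189.0], [485.0, 159.0, 1189.0], [485.0, 159.0, 1189.0], [485.0, 159.0, 1189.0], [485.0, 159.0, 1189.0], [485.0, 159.0, 1189.0], [485.0, 159.0, 1189.0], [485.0, 159.0, 1189.0], [485.0, 159.0, 1189.0]]
```

View pics/top4.png

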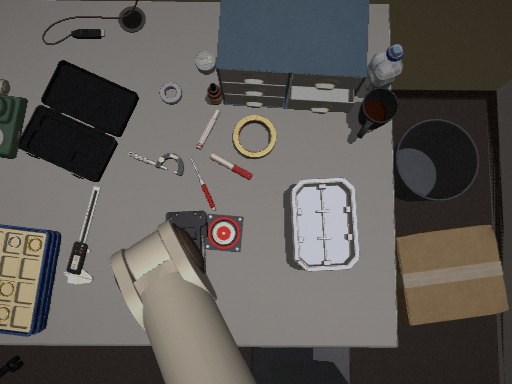

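```bash
python3 plan.py 465.4 61.3 140 -41.95 12 4
```

```text
t 21.2 pos [470.7 288.1 170.5] yaw 3.16 tilt 0.07 gap 92.0 F [ 0.2  0.4 -0.4]
[{"translation": [-0.0188, -0.0015, 0.0025], "spin": 3.76}, {"translation": [-0.0189, -0.0002, 0.0025], "spin": 3.76}, {"translation": [-0.0189, 0.001, 0.0025], "spin": 3.76}, {"translation": [-0.0188, 0.0022, 0.0025], "spin": 3.76}, {"translation": [-0.0186, 0.0035, 0.0025], "spin": 3.76}, {"translation": [-0.0183, 0.0047, 0.0025], "spin": 3.76}, {"translation": [-0.018, 0.0059, 0.0025], "spin": 3.76}, {"translation": [-0.0175, 0.007, 0.0025], "spin": 3.76}]
[{"translation": [-0.0171, 0.0082, 0.0025], "spin": 3.76}, {"translation": [-0.0165, 0.0093, 0.0025], "spin": 3.76}, {"translation": [-0.0158, 0.0103, 0.0025], "spin": 3.76}, {"translation": [-0.0151, 0.0113, 0.0025], "spin": 3.76}, {"translation": [0, 0, 0], "spin": 0}, {"translation": [0, 0, 0], "spin": 0}, {"translation": [0, 0, 0], "spin": 0}, {"translation": [0, 0, 0], "spin": 0}]
```

{"op": "servo_tool", "data": {
  "moves": [
    {"translation":[-0.0188,-0.0015,0.0025],"spin":3.76},
    {"translation":[-0.0189,-0.0002,0.0025],"spin":3.76},
    {"translation":[-0.0189,0.001,0.0025],"spin":3.76},
    {"translation":[-0.0188,0.0022,0.0025],"spin":3.76},
    {"translation":[-0.0186,0.0035,0.0025],"spin":3.76},
    {"translation":[-0.0183,0.0047,0.0025],"spin":3.76},
    {"translation":[-0.018,0.0059,0.0025],"spin":3.76},
    {"translation":[-0.0175,0.007,0.0025],"spin":3.76}
  ]
}}

```text
time: 22.0
position: [467.2, 133.8, 150.0]
ee_rot: [[0.459, 0.888, 0.0], [0.888, -0.459, 0.0], [0.0, 0.0, -1.0]]
contact_force: [0.1, -0.2, -0.0]
finger_gap: 0.998
```

{"op": "servo_tool", "data": {
  "moves": [
    {"translation":[-0.0171,0.0082,0.0025],"spin":3.76},
    {"translation":[-0.0165,0.0093,0.0025],"spin":3.76},
    {"translation":[-0.0158,0.0103,0.0025],"spin":3.76},
    {"translation":[-0.0151,0.0113,0.0025],"spin":3.76},
    {"translation":[0,0,0],"spin":0},
    {"translation":[0,0,0],"spin":0},
    {"translation":[0,0,0],"spin":0},
    {"translation":[0,0,0],"spin":0}
  ]
}}

```text
time: 22.8
position: [465.5, 60.9, 140.2]
ee_rot: [[0.668, 0.744, 0.0], [0.744, -0.668, 0.0], [0.0, -0.0, -1.0]]
contact_force: [-0.1, 0.3, -0.6]
finger_gap: 0.999
```

```bash
python3 plan.py 465.4 61.3 91.5 -41.95 6 2; python3 -c "
from plant import sensors;print(sensors.observe()['joint_positions'])"
```

```text
t 22.8 pos [465.5  60.9 140.2] yaw -41.93 tilt 0.03 gap 91.9 F [-0.1  0.3 -0.6]
[{"translation": [0.0, -0.0001, 0.0081], "spin": 0.0}, {"translation": [0.0, -0.0001, 0.0081], "spin": 0.0}, {"translation": [0.0, -0.0001, 0.0081], "spin": 0.0}, {"translation": [0.0, -0.0001, 0.0081], "spin": 0.0}, {"translation": [0.0, -0.0001, 0.0081], "spin": 0.0}, {"translation": [0.0, -0.0001, 0.0081], "spin": 0.0}, {"translation": [0, 0, 0], "spin": 0}, {"translation": [0, 0, 0], "spin": 0}]
[-0.4258508   0.27187169  0.27387434  2.08983218 -0.10277474  0.79201348
 -0.8210366 ]
```

{"op": "servo_tool", "data": {
  "moves": [
    {"translation":[0,0,0.0081],"spin":0},
    {"translation":[0,0,0.0081],"spin":0},
    {"translation":[0,0,0.0081],"spin":0},
    {"translation":[0,0,0.0081],"spin":0},
    {"translation":[0,0,0.0081],"spin":0},
    {"translation":[0,0,0.0081],"spin":0},
    {"translation":[0,0,0],"spin":0},
    {"translation":[0,0,0],"spin":0}
  ]
}}

```text
time: 23.6
position: [465.2, 59.8, 91.3]
ee_rot: [[0.67, 0.743, -0.001], [0.743, -0.67, -0.0], [-0.001, -0.0, -1.0]]
contact_force: [0.3, 0.5, -0.1]
finger_gap: 0.995
```

{"op": "servo_tool", "data": {
  "moves": [
    {"translation":[0,0,0],"spin":0},
    {"translation":[0,0,0],"spin":0},
    {"translation":[0,0,0],"spin":0},
    {"translation":[0,0,0],"spin":0},
    {"translation":[0,0,0],"spin":0},
    {"translation":[0,0,0],"spin":0},
    {"translation":[0,0,0],"spin":0},
    {"translation":[0,0,0],"spin":0}
  ],
  "jaw": 1,
  "grip_force": 10
}}

```text
time: 24.4
position: [465.4, 59.9, 91.5]
ee_rot: [[0.67, 0.743, -0.0], [0.743, -0.67, 0.0], [0.0, -0.0, -1.0]]
contact_force: [0.5, 0.3, -0.1]
finger_gap: 0.352
```

{"op": "servo_tool", "data": {
  "moves": [
    {"translation":[0,0,0],"spin":0},
    {"translation":[0,0,0],"spin":0},
    {"translation":[0,0,0],"spin":0},
    {"translation":[0,0,0],"spin":0},
    {"translation":[0,0,0],"spin":0},
    {"translation":[0,0,0],"spin":0},
    {"translation":[0,0,0],"spin":0},
    {"translation":[0,0,0],"spin":0}
  ],
  "grip_force": 15
}}

```text
time: 25.2
position: [465.3, 60.0, 91.5]
ee_rot: [[0.67, 0.743, -0.0], [0.743, -0.67, 0.0], [0.0, -0.0, -1.0]]
contact_force: [-0.6, -0.0, -0.3]
finger_gap: 0.086
```

Run:
```python
from plant import sensors,optics
from h import *
s=sensors.observe();print(s['position'],s['contact_force'],s['finger_gap']*92,s['wrist_torque'])
p,d=optics.camera('side')
cv2.imwrite('pics/s5.png',cv2.resize(p[130:230,200:340,::-1],None,fx=5,fy=5,interpolation=cv2.INTER_CUBIC))
```

```text
[465.33750074  59.9654593   91.50391532] [-0.56183696 -0.02366345 -0.27994305] 7.9127847976028605 [-0.08834811  0.13884783  0.0485294 ]
```

View pics/s5.png

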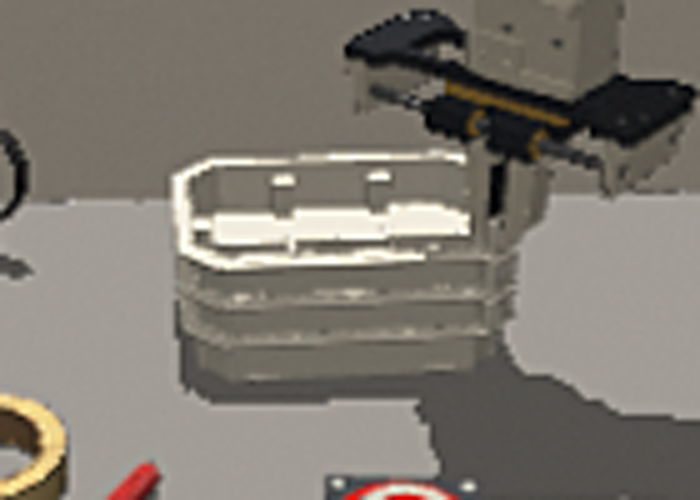

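{"op": "servo_tool", "data": {
  "moves": [
    {"translation":[0.0001,0.0004,-0.002],"spin":0},
    {"translation":[0.0001,0.0004,-0.002],"spin":0},
    {"translation":[0.0001,0.0005,-0.002],"spin":0},
    {"translation":[0.0001,0.0005,-0.002],"spin":0},
    {"translation":[0.0001,0.0005,-0.002],"spin":0},
    {"translation":[0,0,0],"spin":0},
    {"translation":[0,0,0],"spin":0},
    {"translation":[0,0,0],"spin":0}
  ]
}}

```text
time: 26.05
position: [467.6, 59.2, 101.8]
ee_rot: [[0.669, 0.743, 0.0], [0.743, -0.669, 0.001], [0.001, -0.0, -1.0]]
contact_force: [-1.7, -0.8, -1.1]
finger_gap: 0.088
```

```bash
cat > tr.py <<'E'
from plant import sensors,optics
from h import *
import sys
s=sensors.observe();print('t',s['time'],s['position'].round(1),'F',s['contact_force'].round(1),'gap',round(s['finger_gap']*92,1),'M',s['wrist_torque'].round(2))
n=sys.argv[1]
p,d=optics.camera('side');m=optics.camera_model('side');K,T=m['camera_matrix'],m['cam_to_world'];C=cloud(d,K,T)
np.savez(f'pics/{n}.npz',p=p,d=d,K=K,T=T)
# rim edge profile: height of tray rim seen from the side, back long side and front long side vs x
# lower trays' rims: compare pictures with the start around the lower body
p0=load('side0')[0]
dif=np.abs(p[185:206,236:300].astype(int)-p0[185:206,236:300]).sum(2);print('changed px in lower-tray window',int((dif>60).sum()),dif.shape)
b=(C[...,1]>-90)&(C[...,1]<110)&(C[...,0]>440)&(C[...,0]<680)&(d>0)
for x in range(480,670,30):
    k=b&(abs(C[...,0]-x)<4);q=C[k];f=q[q[:,1]>45];g=q[q[:,1]<-30]
    print(x,'front max z',f[:,2].max().round(1) if len(f) else None,'back max z',np.percentile(g[:,2],95).round(1) if len(g) else None)
cv2.imwrite(f'pics/{n}.png',cv2.resize(p[120:220,200:340,::-1],None,fx=5,fy=5,interpolation=cv2.INTER_CUBIC))
E
python3 tr.py s6
```

```text
t 26.05 [467.6  59.2 101.8] F [-1.7 -0.8 -1.1] gap 8.1 M [ 0.21  0.39 -0.14]
changed px in lower-tray window 44 (21, 64)
480 front max z 516.7 back max z 89.0
510 front max z 481.5 back max z 88.0
540 front max z 96.5 back max z 87.3
570 front max z 96.0 back max z 86.6
600 front max z 93.9 back max z 85.3
630 front max z 94.0 back max z 84.0
660 front max z 2.0 back max z 22.4
```

{"op": "servo_tool", "data": {
  "moves": [
    {"translation":[0.0001,0.0005,-0.002],"spin":0},
    {"translation":[0.0001,0.0006,-0.002],"spin":0},
    {"translation":[0.0001,0.0006,-0.002],"spin":0},
    {"translation":[0.0001,0.0006,-0.002],"spin":0},
    {"translation":[0.0001,0.0006,-0.002],"spin":0},
    {"translation":[0,0,0],"spin":0},
    {"translation":[0,0,0],"spin":0},
    {"translation":[0,0,0],"spin":0}
  ]
}}

```text
time: 26.9
position: [469.8, 57.1, 111.5]
ee_rot: [[0.669, 0.743, -0.0], [0.743, -0.669, -0.0], [-0.0, -0.0, -1.0]]
contact_force: [-0.9, 0.5, -1.0]
finger_gap: 0.095
```

```bash
python3 tr.py s7
```

```text
t 26.9 [469.8  57.1 111.5] F [-0.9  0.5 -1. ] gap 8.7 M [0.27 0.56 0.01]
changed px in lower-tray window 65 (21, 64)
480 front max z 527.5 back max z 95.4
510 front max z 495.6 back max z 93.7
540 front max z 102.6 back max z 91.2
570 front max z 100.2 back max z 89.7
600 front max z 97.2 back max z 86.8
630 front max z 95.9 back max z 84.6
660 front max z 2.5 back max z 85.1
```

View pics/s7.png

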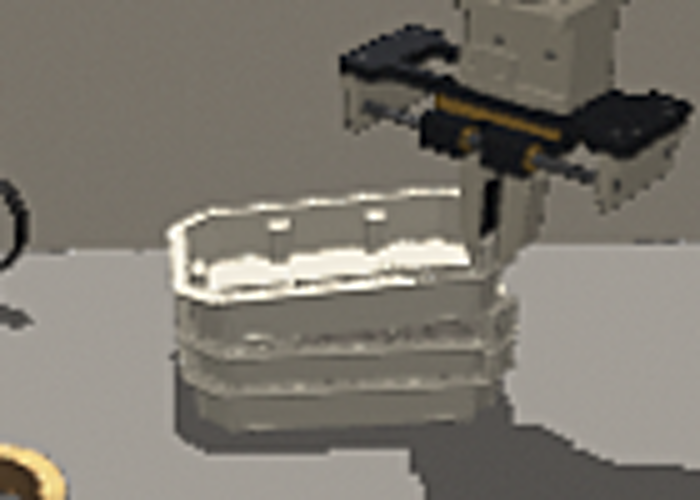

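The tray is tilting up at the tab (right) while its left end stays seated and the lower trays stand still. Continue to ~32 mm.

{"op": "servo_tool", "data": {
  "moves": [
    {"translation":[0.0001,0.0006,-0.002],"spin":0},
    {"translation":[0.0001,0.0006,-0.002],"spin":0},
    {"translation":[0.0001,0.0006,-0.002],"spin":0},
    {"translation":[0.0001,0.0007,-0.002],"spin":0},
    {"translation":[0.0001,0.0007,-0.002],"spin":0},
    {"translation":[0.0001,0.0007,-0.002],"spin":0},
    {"translation":[0,0,0],"spin":0},
    {"translation":[0,0,0],"spin":0}
  ]
}}

```text
time: 27.75
position: [473.2, 55.0, 123.5]
ee_rot: [[0.67, 0.743, 0.0], [0.743, -0.67, 0.0], [0.0, 0.0, -1.0]]
contact_force: [-1.1, 0.6, -1.1]
finger_gap: 0.1
```

```bash
python3 tr.py s8
```

```text
t 27.75 [473.2  55.  123.5] F [-1.1  0.6 -1.1] gap 9.2 M [ 0.15  0.49 -0.04]
changed px in lower-tray window 64 (21, 64)
480 front max z 542.9 back max z 101.7
510 front max z 513.2 back max z 98.0
540 front max z 111.8 back max z 95.5
570 front max z 107.7 back max z 92.1
600 front max z 104.0 back max z 87.6
630 front max z 99.5 back max z 85.0
660 front max z 94.5 back max z 84.4
```

{"op": "servo_tool", "data": {
  "moves": [
    {"translation":[0,0,-0.002],"spin":0},
    {"translation":[0,0,-0.002],"spin":0},
    {"translation":[0,0,-0.002],"spin":0},
    {"translation":[0,0,-0.002],"spin":0},
    {"translation":[0,0,-0.002],"spin":0},
    {"translation":[0,0,-0.002],"spin":0},
    {"translation":[0,0,0],"spin":0},
    {"translation":[0,0,0],"spin":0}
  ],
  "grip_force": 18
}}

```text
time: 28.6
position: [473.3, 55.0, 135.6]
ee_rot: [[0.67, 0.743, 0.0], [0.743, -0.67, 0.0], [0.0, 0.0, -1.0]]
contact_force: [0.3, -0.9, -1.6]
finger_gap: 0.085
```

```bash
python3 tr.py s9
```

```text
t 28.6 [473.3  55.  135.6] F [ 0.3 -0.9 -1.6] gap 7.9 M [0.02 0.27 0.04]
changed px in lower-tray window 67 (21, 64)
480 front max z 552.5 back max z 124.9
510 front max z 525.2 back max z 125.2
540 front max z 128.3 back max z 122.4
570 front max z 126.7 back max z 121.7
600 front max z 125.4 back max z 120.7
630 front max z 124.0 back max z 119.5
660 front max z 123.2 back max z 120.3
```

View pics/s9.png

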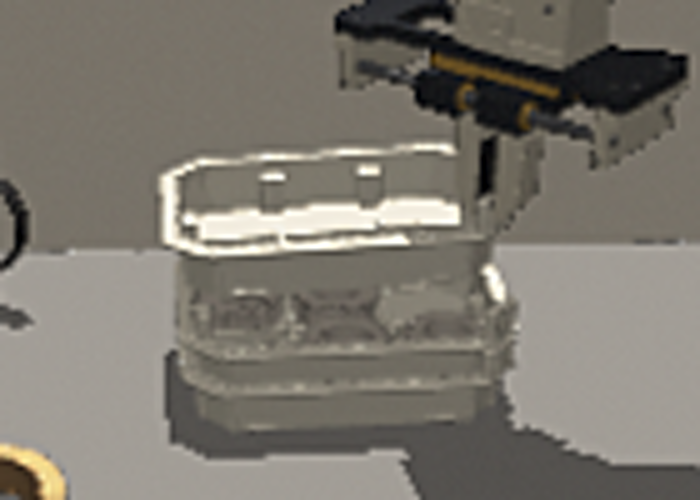

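Tray is free, near level, gap back to 7.9 mm. Tighten, raise, then carry left.

{"op": "servo_tool", "data": {
  "moves": [
    {"translation":[0,0,0],"spin":0},
    {"translation":[0,0,0],"spin":0},
    {"translation":[0,0,-0.005],"spin":0},
    {"translation":[0,0,-0.01],"spin":0},
    {"translation":[0,0,-0.015],"spin":0},
    {"translation":[0,0,-0.015],"spin":0},
    {"translation":[0,0,-0.015],"spin":0},
    {"translation":[0,0,-0.015],"spin":0}
  ],
  "grip_force": 60
}}

```text
time: 29.45
position: [473.4, 55.0, 212.1]
ee_rot: [[0.67, 0.743, 0.001], [0.743, -0.67, 0.0], [0.001, 0.001, -1.0]]
contact_force: [0.5, 1.3, -1.2]
finger_gap: 0.084
```

{"op": "servo_tool", "data": {
  "moves": [
    {"translation":[0.002,-0.0018,-0.012],"spin":0},
    {"translation":[0.004,-0.0036,-0.01],"spin":0},
    {"translation":[0.007,-0.0063,-0.008],"spin":0},
    {"translation":[0.01,-0.009,-0.004],"spin":0},
    {"translation":[0.0111,-0.01,0],"spin":0},
    {"translation":[0.0111,-0.01,0],"spin":0},
    {"translation":[0.0111,-0.01,0],"spin":0},
    {"translation":[0.0111,-0.01,0],"spin":0}
  ]
}}

```text
time: 30.25
position: [472.8, 147.4, 244.1]
ee_rot: [[0.669, 0.743, -0.001], [0.743, -0.669, -0.0], [-0.001, -0.0, -1.0]]
contact_force: [-0.4, 1.3, -1.2]
finger_gap: 0.08
```

{"op": "servo_tool", "data": {
  "moves": [
    {"translation":[0.0111,-0.01,0],"spin":0},
    {"translation":[0.0111,-0.01,0],"spin":0},
    {"translation":[0.0111,-0.01,0],"spin":0},
    {"translation":[0.0111,-0.01,0],"spin":0},
    {"translation":[0.0111,-0.01,0],"spin":0},
    {"translation":[0.0111,-0.01,0],"spin":0},
    {"translation":[0.0111,-0.01,0],"spin":0},
    {"translation":[0.009,-0.008,0],"spin":0}
  ]
}}

```text
time: 31.05
position: [473.2, 264.0, 244.5]
ee_rot: [[0.669, 0.743, -0.0], [0.743, -0.669, 0.0], [0.0, -0.0, -1.0]]
contact_force: [0.3, -0.5, -1.3]
finger_gap: 0.079
```

{"op": "servo_tool", "data": {
  "moves": [
    {"translation":[0.006,-0.0054,0],"spin":0},
    {"translation":[0.003,-0.0027,0],"spin":0},
    {"translation":[0,0,0],"spin":0},
    {"translation":[0,0,0],"spin":0},
    {"translation":[0,0,0],"spin":0},
    {"translation":[0,0,0],"spin":0},
    {"translation":[0,0,0],"spin":0},
    {"translation":[0,0,0],"spin":0}
  ]
}}

```text
time: 31.85
position: [473.4, 274.3, 244.6]
ee_rot: [[0.67, 0.743, 0.0], [0.743, -0.67, 0.0], [0.0, -0.0, -1.0]]
contact_force: [-0.4, 0.9, -1.3]
finger_gap: 0.082
```

Run:
```python
from plant import sensors,optics
from h import *
s=sensors.observe();print(s['time'],s['position'],s['contact_force'],s['finger_gap']*92)
I=[]
for n in('side','top'):
    p,d=optics.camera(n);m=optics.camera_model(n);K,T=m['camera_matrix'],m['cam_to_world'];C=cloud(d,K,T)
    np.savez(f'pics/{n}9.npz',p=p,d=d,K=K,T=T);I.append(p[...,::-1])
    if n=='top':
        P=C[(C[...,2]>150)&(C[...,2]<330)&(C[...,0]>500)&(C[...,0]<700)&(C[...,1]<340)]
        print(len(P),P.min(0).round(),P.max(0).round())
        # floor plane: dense low layer
        h,e=np.histogram(P[:,2],bins=np.arange(150,330,4));print(h.tolist())
        W=C[170:285,280:370].reshape(-1,3);r=W[(W[:,2]>54)&(W[:,2]<68)]
        print('lower stack rim',cv2.minAreaRect(r[:,:2].astype(np.float32)),'max z',np.percentile(r[:,2],[50,95]))
cv2.imwrite('pics/end.png',cv2.resize(np.hstack(I),(800,300),interpolation=cv2.INTER_AREA))
```

```text
31.85 [473.41543884 274.27308064 244.55754597] [-0.44878791  0.86005331 -1.3425192 ] 7.563458076982904
5120 [500. 150. 194.] [668. 297. 330.]
[0, 0, 0, 0, 0, 0, 0, 0, 0, 0, 0, 128, 1604, 1451, 183, 137, 77, 93, 181, 226, 629, 361, 22, 0, 0, 0, 0, 0, 0, 0, 0, 0, 0, 0, 0, 0, 0, 0, 0, 3, 0, 1, 0, 12]
lower stack rim ((555.8821411132812, 9.084930419921875), (204.73300170898438, 143.08563232421875), 2.993448495864868) max z [59.50429047 63.04841508]
```

View pics/end.png

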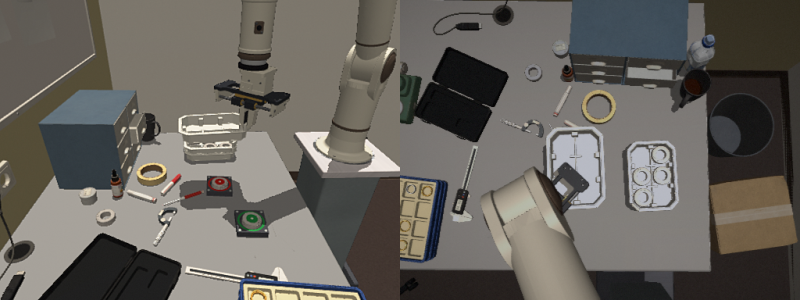

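```bash
python3 -c "
from h import *
from plant import job
p,d,K,T=load('side9');C=cloud(d,K,T)
for u,v in((281,232),(323,279)):print(C[v-1:v+2,u-1:u+2].reshape(-1,3).mean(0).round(1))
print(job.sign_off())"
```

```text
[535.1 238.8  27.2]
[460.2 406.8  26.9]
the job is handed in; nothing more can be done
None
```

I put both rings in their nests, peeled the tray off by its tab, and handed the job in at about 32 s. No verdict is reported, so these are my own last checks.

- **Rings:** I let each ring go only once it was on its nest floor. The ring tops read 27 mm above the desk, where about 26 mm means fully seated. Their centres are within about 2 mm of the nest centres. The exception is one rough side-camera reading that put the green ring about 3 mm off in x; the top camera's view of it was blocked by the arm.
- **Peel:** I raised the tab corner about 32 mm on an arc with the far end still seated, at a tilt of about 8°, then lifted the tray clear. The camera shows the lower trays' rim less than 0.5 mm from where it began.
- **Tray at the end:** The fingers hold it with the grip set to 60 N. It is level within a few degrees, its underside is about 20 cm above the desk, and it is about 7 cm clear of the stack on the left.
- **Bystanders:** The mug, tape roll and screwdriver look unmoved in the last pictures; I did not measure them.

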